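# Load piping nozzles into a blow-out block and hold the air coupler on its nipple

## Task

Blow out the two washed steel piping nozzles: first drop them one by one, tips up, into the two round pockets of the dark steel blow-out block, one in each. Then take the blue-handled air coupler by its handle and press it squarely over the tilted brass nipple until it snaps on and the red spring collar is pushed fully down. Finish still gripping the coupler and holding the collar down against its spring; do not let go, and leave the jars and the kitchen timer where they stand.

Things in the scene. Friction and masses are not known exactly. Their poses are not given: they have to be found in the camera images.
- blow_block: Fixed dark steel plate, 100 x 220 x 30 mm (x, y, z), lying flat on the worktop. Origin: centre of its underside; z up, y along its length. Near its +y end its top (30 mm up) has two round pockets; near its -y end a 46 mm wide grey wedge carries the tilted brass nipple. It stands at various places and yaws.
- pocket_a (a point): Centre of the mouth of one pocket, in the plate's top face, at (0, 20, 30) mm in the plate's frame. Round blind pocket, 32 mm in diameter, 10 mm deep, with a chamfered mouth.
- pocket_b (a point): Centre of the mouth of the other pocket, same size, at (0, 80, 30) mm in the plate's frame.
- nipple: Smooth slippery brass post, 13 mm in diameter, 40 mm long, domed end. Origin: centre of its foot, at (0, -70, 52) mm in the plate's frame. z runs out along the post and leans 30 degrees from vertical towards the plate's -x side (the robot's side); y is the plate's y. Two steel catch balls stand out 3.5 mm on its +y and -y sides, 24 mm from the foot; the red collar slides on it below them.
- catch_a (a joint): Sprung catch ball on the nipple's +y side: 0 fully out, grows (m, at most 0.004) as it is pressed in, about 0.002 while the coupler's lip passes. Spring 2 N plus 1 N per mm. It springs out again into the coupler's groove (the snap) once the coupler's foot is 14 mm or less from the nipple's foot.
- catch_b (a joint): The same for the catch ball on the -y side.
- collar (a joint): Travel of the red collar (32 mm in diameter, 10 mm high) towards the nipple's foot: 0 at rest (top face 18 mm from the nipple's foot), 0.008 m fully down (top face at 10 mm, hard stop). Spring: 3 N at rest, 9 N fully down. The coupler's foot pushes it; the snap comes at about 0.004 and does not hold it further down: keep pushing. With the balls, pressing takes about 10 N before the hard stop.
- collar_top (a point): Centre of the collar's top face; moves with it along the nipple.
- coupler: Loose air coupler, about 0.2 kg, round about z, 90 mm tall, standing upright, mouth down. Origin: centre of its foot (the mouth); z to the handle. Steel and blue body, 36 mm in diameter, up to the shoulder at 46 mm; above it the blue handle, 24 mm in diameter, 46 to 90 mm: grip it there, fingertips just above the shoulder. Bore: 16 mm wide for the first 6 mm (lip), then 23 mm, 34 mm deep.
- nozzle_large: Loose steel piping nozzle standing tip up, 26 mm in diameter and 46 mm tall: a straight round skirt from its base up to 24 mm, a cone above it. Origin: centre of its base; z to the tip. Grip it by the upper half of the skirt (the lower 10 mm go into the pocket).
- nozzle_small: Loose steel piping nozzle standing tip up, 24 mm in diameter and 40 mm tall: a straight round skirt from its base up to 24 mm, a cone above it. Origin: centre of its base; z to the tip. Grip it by the upper half of the skirt (the lower 10 mm go into the pocket). Either nozzle may go into either pocket.
- jar_amber: Bystander: small jar with amber contents and dark lid, 38 mm in diameter, 60 mm tall; origin at the centre of its base.
- jar_violet: Bystander: small violet jar with dark lid, 36 mm in diameter, 64 mm tall; origin at the centre of its base.
- kitchen_timer: Bystander: white kitchen timer lying flat, 62 x 66 x 20 mm; origin at the centre of its underside.
Mind the look-alikes: they are no part of the job. Leave any green look-alike of the coupler alone.

How it is judged:
On the way, in this order (a step that is already met when the one before it is completed fails the run):
1. a nozzle stands released in a pocket (((horizontal distance between nozzle_large and pocket_a below 0.006 m and z of nozzle_large in the frame of blow_block between 0.016 and 0.0235 m and angle between nozzle_large's own z axis and vertical below 0.15 rad and contact force between the fingers and nozzle_large below 0.2 N) or (horizontal distance between nozzle_large and pocket_b below 0.006 m and z of nozzle_large in the frame of blow_block between 0.016 and 0.0235 m and angle between nozzle_large's own z axis and vertical below 0.15 rad and contact force between the fingers and nozzle_large below 0.2 N) or (horizontal distance between nozzle_small and pocket_a below 0.006 m and z of nozzle_small in the frame of blow_block between 0.016 and 0.0235 m and angle between nozzle_small's own z axis and vertical below 0.15 rad and contact force between the fingers and nozzle_small below 0.2 N) or (horizontal distance between nozzle_small and pocket_b below 0.006 m and z of nozzle_small in the frame of blow_block between 0.016 and 0.0235 m and angle between nozzle_small's own z axis and vertical below 0.15 rad and contact force between the fingers and nozzle_small below 0.2 N))), for 0.2 s.
2. both nozzles stand released, one in each pocket ((((horizontal distance between nozzle_large and pocket_a below 0.006 m and z of nozzle_large in the frame of blow_block between 0.016 and 0.0235 m and angle between nozzle_large's own z axis and vertical below 0.15 rad and contact force between the fingers and nozzle_large below 0.2 N) and (horizontal distance between nozzle_small and pocket_b below 0.006 m and z of nozzle_small in the frame of blow_block between 0.016 and 0.0235 m and angle between nozzle_small's own z axis and vertical below 0.15 rad and contact force between the fingers and nozzle_small below 0.2 N)) or ((horizontal distance between nozzle_large and pocket_b below 0.006 m and z of nozzle_large in the frame of blow_block between 0.016 and 0.0235 m and angle between nozzle_large's own z axis and vertical below 0.15 rad and contact force between the fingers and nozzle_large below 0.2 N) and (horizontal distance between nozzle_small and pocket_a below 0.006 m and z of nozzle_small in the frame of blow_block between 0.016 and 0.0235 m and angle between nozzle_small's own z axis and vertical below 0.15 rad and contact force between the fingers and nozzle_small below 0.2 N)))), for 0.2 s.
3. the coupler has snapped onto the nipple, square to it (value of joint collar above 0.0035 m and value of joint each of catch_a, catch_b below 0.001 m and z of coupler in the frame of nipple between 0.007 and 0.0155 m and x of coupler in the frame of nipple between -0.004 and 0.004 m and y of coupler in the frame of nipple between -0.004 and 0.004 m and angle between the z axis of coupler and the z axis of nipple, either way round below 0.12 rad), for 0.2 s.
At the end, for the whole second after the job is handed in: Nozzles stand tips up (0.15 rad) on the pocket floors, one in each (6 mm off centre, 3.5 mm off the floor at most); coupler snapped on (catch balls out within 1 mm, 4 mm off axis, 0.12 rad at most); collar held down over 5.5 of its 8 mm, fingers gripping the coupler (over 2 N) (all of step 3 and (((horizontal distance between nozzle_large and pocket_a below 0.006 m and z of nozzle_large in the frame of blow_block between 0.016 and 0.0235 m and angle between nozzle_large's own z axis and vertical below 0.15 rad and contact force between the fingers and nozzle_large below 0.2 N) and (horizontal distance between nozzle_small and pocket_b below 0.006 m and z of nozzle_small in the frame of blow_block between 0.016 and 0.0235 m and angle between nozzle_small's own z axis and vertical below 0.15 rad and contact force between the fingers and nozzle_small below 0.2 N)) or ((horizontal distance between nozzle_large and pocket_b below 0.006 m and z of nozzle_large in the frame of blow_block between 0.016 and 0.0235 m and angle between nozzle_large's own z axis and vertical below 0.15 rad and contact force between the fingers and nozzle_large below 0.2 N) and (horizontal distance between nozzle_small and pocket_a below 0.006 m and z of nozzle_small in the frame of blow_block between 0.016 and 0.0235 m and angle between nozzle_small's own z axis and vertical below 0.15 rad and contact force between the fingers and nozzle_small below 0.2 N))) and value of joint collar above 0.0055 m and contact force between the fingers and coupler above 2 N); the arm keeps its last pose, push and grip.
It fails at once if a jar or the kitchen timer was moved by more than 25 mm or tipped over (distance of any of jar_amber, jar_violet, kitchen_timer from where it was at the start of the episode above 0.025 m or angle between any of jar_amber, jar_violet, kitchen_timer's own z axis and vertical above 0.5 rad).
It also fails if it takes over 61 s, if anything falls off the work surface, if the arm or the gripper's body presses on something with over 40 N, if the wrist force passes 120 N, or if a joint passes its speed limit or range.

## Robot

A 6-joint arm with a two-finger parallel gripper is mounted at the origin on a cart in front of the work surface, level with it; the furniture and walls round the work are solid. World frame = base frame: x ahead of the robot, y to its left, z up, the work surface at z = 0. Lengths are in m, angles in rad, forces in N, time in s.
With the tool pointing down it reaches from about 0.375 to 0.9 m from the base axis. Payload 3.1 kg.
Tool frame: the origin (TCP) lies between the finger pads; the fingertips stand 8 mm ahead of it and the grasp point (between the pads) lies 11 mm behind it; z points along the fingers, y is the line along which they close (so a half turn about z gives the same grasp; the last joint's range is limited). The gripper opens to 85 mm and grips with 20 to 120 N. Pads are 22 mm wide; open, the fingers measure 114 mm over their backs; the gripper's body (76 mm by 85 mm) begins 54 mm behind the grasp point. The pads swing forward as they close: fully open they stand 13 mm farther back than shut.
Start: joints at [0.931, 0.527, 1.433, -0, 1.181, -0.178], TCP at [0.278, 0.56, 0.215] pointing down, gripper open.
Joint ranges: [-3.08, 3.08], [-0.75, 2.2], [0.22, 2.44], [-1.43, 4.57], [0, 2.65], [-2.85, 2.85]. Speed limits (rad/s): [2.79, 2.79, 3.14, 3.14, 3.14, 3.14].

## Interface

Orientations are given as a unit quaternion [x, y, z, w].
In Python, from station import readout, cams, sign_off gives the robot as it stands.
- The arm moves only by the tool send_rows, never from a script. Its argument "commands" is text: rows parted by semicolons, each of 5 numbers parted by spaces: the finger opening in mm, from 0 to 85.4, then the shift along the tool's x, y, z each as a share of 0.02 m, from -1 to 1, then the turn about the tool's z as a share of 4 degrees, from -1 to 1. In form: grip dx dy dz spin; .... A call has 1 to 20 rows; each row shifts and turns the commanded pose from where the row before left it, along the tool's axes as they then stand; what a row does not reach is not made up. A row lasts 1/12 s, in which the tool goes at most 41.7 mm and 7.16 degrees, less where a joint would pass 70% of its speed; a pose out of reach is approached as far as the arm can. A call with a number of a shift or a turn outside -1 to 1 is refused whole. A call with a gripper value outside its range is refused whole. The fingers move at their own pace and stop on an object; "grip_force" is the grip in N (left out, the last holds). Time passes only in rows, so rows that do not move let the fingers close. It gives the time, the measured TCP pose, the force, the opening and the grip force at its end, in the units of the state.
- readout.sense(): the state, without advancing time (a new reading comes with each control period).
- cams.snapshot(name): name is "scene" or "top"; returns a dict with "pixels" (480x640x3 uint8, red, green, blue), "intrinsics" (3x3 intrinsics, pixels), "dist" ([k1, k2, p1, p2, k3] as OpenCV has them; the pictures are not rectified), "eye" and "rotation" of the camera in the world. Camera axes: x right, y down, z forward; pixel columns grow to the right and rows downward; lengths in m; the calibration is good to about 2 mm. A picture is of the moment at which its call begins. There is no depth.
- sign_off(): hands the job in; it is judged then, once.
The state is a dict: "t": time; "q": joint angles; "qd": joint speeds; "tau": joint torques, N m; "tcp_pos": TCP position; "tool_rot": TCP orientation; "force": force on the tool from outside, world axes, zero at the start; "ft_torque": the same for the moment, N m; "finger_gap": opening from 0.0 (shut) to 1.0 (fully open); "gripper_force": force on a finger pad.
Only numpy, scipy, OpenCV 4.12 (cv2) and the standard library are available. Lean on these libraries where they do the work, as an engineer would, in place of code of your own. Each camera call takes 0.05 s, during which the arm holds its last target. There are 200 camera calls.

## Working session

There is one attempt and no reset: what is moved stays moved. The work goes in short steps, Python scripts to look and compute and a tool call to move; the robot and the scene stay as the last step left them, time stands still between calls to the robot, and variables do not carry over. Pictures are saved under pics/ and viewed, at most 10 in all, crops included, and the job is handed in when it is done.

Besides the shell and the picture viewer there is one more tool, called as name(argument=value, ...) on one line, values as JSON. send_rows: Moves the arm, as the interface text tells. Its arguments: {"type":"object","properties":{"commands":{"type":"string"},"grip_force":{"type":"number"}},"required":["commands"]}

```bash
mkdir -p pics; ls; cat > h.py <<'E'
import numpy as np, cv2
from station import readout, cams, sign_off
def snap(n,f=None):
    s=cams.snapshot(n)
    if f: cv2.imwrite('pics/'+f,s['pixels'][:,:,::-1])
    return s
def ray(s,uv):
    p=cv2.undistortPoints(np.array([[uv]],float),np.array(s['intrinsics']),np.array(s['dist']))[0,0]
    d=np.array(s['rotation'])@np.array([p[0],p[1],1]); return np.array(s['eye']),d
def atz(s,uv,z):
    o,d=ray(s,uv); return o+d*(z-o[2])/d[2]
def proj(s,P):
    R=np.array(s['rotation']).T
    return cv2.projectPoints(np.array(P,float).reshape(-1,3),cv2.Rodrigues(R)[0],-R@np.array(s['eye']),np.array(s['intrinsics']),np.array(s['dist']))[0][:,0]
E
python3 - <<'E'
from h import *
import pickle
d={}
for n in('scene','top'):
    s=snap(n,n+'0.png'); d[n]=s; print(n,s['eye'],s['rotation'],s['intrinsics'],s['dist'])
pickle.dump(d,open('s0.pkl','wb'))
print(readout.sense())
E
```

```text
pics
scene [-0.43065079  0.88803783  1.0626885 ] [-0.37943533  0.80862921 -0.41193797  0.18015198] [[601.39307032   0.         317.61793848]
 [  0.         601.39307032 248.97028081]
 [  0.           0.           1.        ]] [-0.01238709  0.          0.          0.          0.        ]
top [ 0.35163985 -0.03237051  1.11887001] [-0.69765968  0.70973119 -0.06584892  0.07222551] [[479.1473941    0.         321.19934554]
 [  0.         479.1473941  233.250531  ]
 [  0.           0.           1.        ]] [-0.03429951  0.          0.          0.          0.        ]
{'t': 0.1, 'q': array([ 9.31495858e-01,  5.28356315e-01,  1.43378978e+00, -1.17857254e-05,
        1.18138831e+00, -1.78513656e-01]), 'qd': array([ 0.00056902, -0.00234366, -0.00387329,  0.00010601,  0.00123726,
       -0.00024278]), 'tau': array([ 4.74050665e-06, -4.43299055e+01, -1.78589630e+01, -2.00702734e-04,
        3.79034725e-03, -1.24467519e-06]), 'tcp_pos': array([0.27748089, 0.55926847, 0.21403691]), 'tool_rot': array([ 2.28358262e-01,  9.73576685e-01, -8.92998420e-04, -3.81026007e-04]), 'force': array([-0.01822011,  0.46685587,  1.15816174]), 'ft_torque': array([-0.00779685, -0.00087368,  0.02162759]), 'gripper_force': 0.0, 'finger_gap': 1.005031357561927}
```

View pics/top0.png

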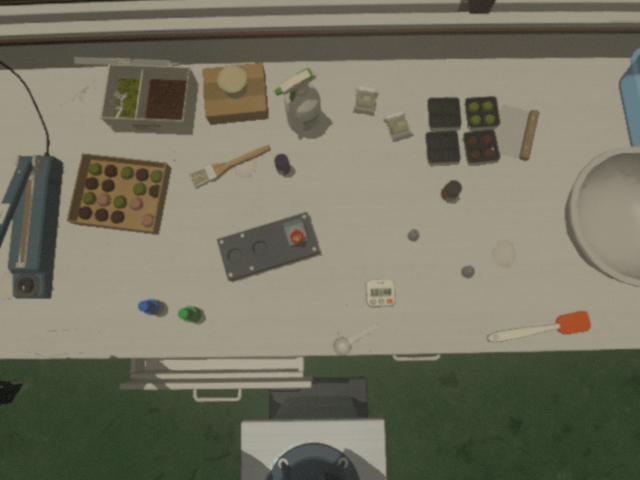

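View pics/scene0.png

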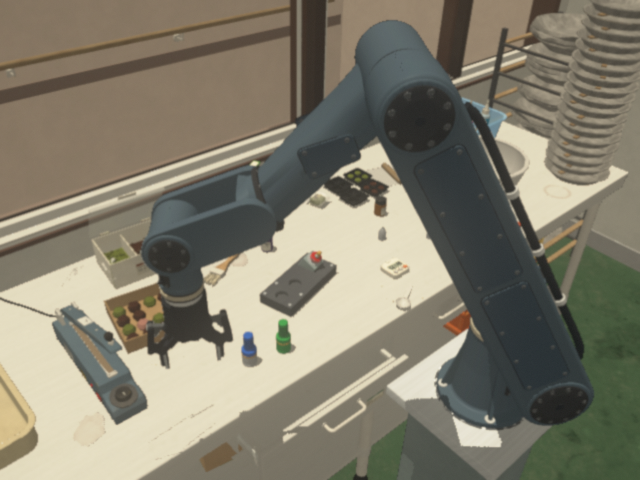

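```bash
cat > fix.py <<'E'
E
python3 - <<'E'
t=open('h.py').read()
t=t.replace("import numpy as np, cv2","import numpy as np, cv2\nfrom scipy.spatial.transform import Rotation as Ro",1)
t=t.replace("np.array(s['rotation'])@","RM(s)@").replace("np.array(s['rotation']).T","RM(s).T").replace("def ray","def RM(s):\n    return Ro.from_quat(s['rotation']).as_matrix()\ndef ray",1)
open('h.py','w').write(t)
from h import *
import pickle
d=pickle.load(open('s0.pkl','rb'))
T=d['top']['pixels'][:,:,::-1]
c=lambda x,y,w,h,k:cv2.resize(T[y:y+h,x:x+w],None,fx=k,fy=k,interpolation=cv2.INTER_CUBIC)
m=np.zeros((600,800,3),np.uint8)
m[0:340,0:460]=c(212,200,115,85,4)
m[0:300,470:790]=c(400,220,80,75,4)[:300,:320]
m[350:590,0:320]=c(135,285,80,60,4)
S=d['scene']['pixels'][:,:,::-1]
m[350:600,330:790]=cv2.resize(S[245:370,235:465],None,fx=2,fy=2,interpolation=cv2.INTER_CUBIC)
cv2.imwrite('pics/m0.png',m)
s=d['top']
for n,uv,z in[('a',(260,247),.03),('b',(231,255),.03),('n1',(414,235),.02),('n2',(468,271),.02),('timer',(380,293),.02),('amb',(452,190),.05),('vio',(283,163),.05),('blue',(149,307),.08),('green',(189,314),.08),('ncap',(297,237),.08)]: print(n,atz(s,uv,z).round(3))
E
```

```text
a [0.538 0.118 0.03 ]
b [0.52  0.184 0.03 ]
n1 [ 0.561 -0.241  0.02 ]
n2 [ 0.475 -0.361  0.02 ]
timer [ 0.428 -0.156  0.02 ]
amb [ 0.66  -0.329  0.05 ]
vio [0.733 0.063 0.05 ]
blue [0.402 0.351 0.08 ]
green [0.386 0.263 0.08 ]
ncap [0.55  0.029 0.08 ]
```

View pics/m0.png

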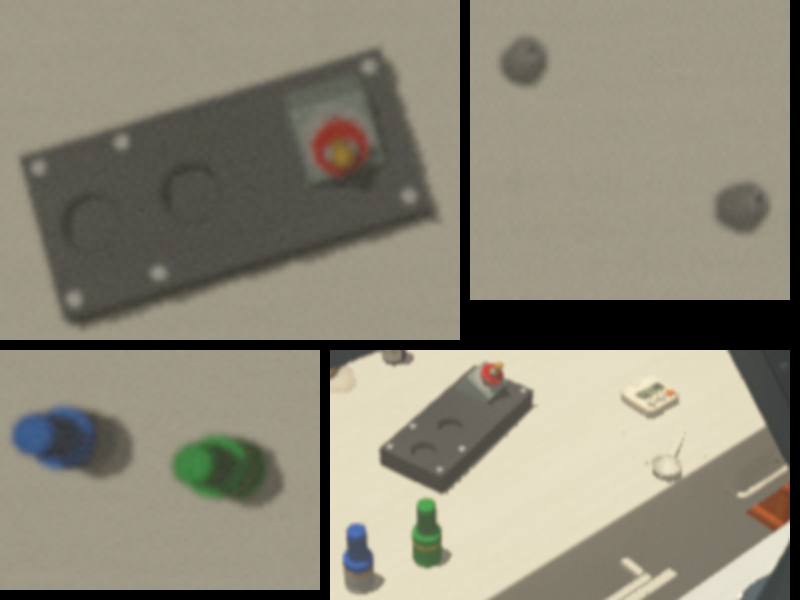

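```bash
cat >> h.py <<'E'
def cyl(segs,n=48):
    a=np.linspace(0,2*np.pi,n,endpoint=False)
    return np.concatenate([np.c_[r*np.cos(a),r*np.sin(a),np.full(n,z)] for r,z in segs])
def rep(s,P):
    h=cv2.convexHull(proj(s,P).astype(np.float32)); m=cv2.moments(h); return np.array([m['m10'],m['m01']])/m['m00'],m['m00']
def locate(s,mask,segs,z0=0.):
    """find base xy so that hull centroid matches mask centroid"""
    m=cv2.moments(mask.astype(np.uint8),True); c=np.array([m['m10'],m['m01']])/m['m00']
    p=atz(s,c,z0+.02)
    p[2]=z0
    for _ in range(15):
        e,A=rep(s,cyl(segs)+p); d=atz(s,c,z0+.02)-atz(s,e,z0+.02); p[:2]+=d[:2]
    return p,m['m00'],A
def blob(s,m,uv,r=25):
    k=np.zeros(m.shape,np.uint8); u,v=map(int,uv); k[max(v-r,0):v+r,max(u-r,0):u+r]=1
    n,l,st,ce=cv2.connectedComponentsWithStats((m*k).astype(np.uint8))
    i=1+np.argmin([np.hypot(*(ce[j]-uv))-.05*st[j,4] for j in range(1,n)]); return l==i
LG=[(.013,0),(.013,.024),(.004,.046)]; SM=[(.012,0),(.012,.024),(.004,.040)]
E
python3 - <<'E'
from h import *
import pickle
d=pickle.load(open('s0.pkl','rb')); s=d['top']
b=[atz(s,(212+u/4-.4,200+v/4-.4),.031) for u,v in[(38,167),(369,66),(408,196),(74,299)]]
c=np.mean(b,0); v=(b[0]+b[3]-b[1]-b[2]); w=b[0]+b[1]-b[2]-b[3]
print('block',c,np.degrees(np.arctan2(-v[0],v[1])),np.degrees(np.arctan2(w[1],w[0])),np.array(b).round(4))
for n in d:
    s=d[n]; hsv=cv2.cvtColor(s['pixels'],cv2.COLOR_RGB2HSV); V=hsv[:,:,2]
    if n=='top':
        for nm,uv,sg in[('n1',(414,235),SM),('n1L',(414,235),LG),('n2',(468,271),LG),('n2S',(468,271),SM)]:
            for th in (100,115):
                m=blob(s,V<th,uv,15); print(n,nm,th,locate(s,m,sg), m.sum(), cv2.boundingRect(m.astype(np.uint8)))
    else:
        m=blob(s,V<120,(381,233),12); print('scene n1',locate(s,m,SM),locate(s,m,LG))
        
    blue=((hsv[:,:,0]>105)&(hsv[:,:,0]<130)&(hsv[:,:,1]>140))
    m=blob(s,blue,(149,307) if n=='top' else (249,347),22)
    ys,xs=np.nonzero(m);print('blue',m.sum(),xs.min(),xs.max(),ys.min(),ys.max())
    for top in (.02,.024,.028): print(locate(s,m,[(.018,top),(.018,.046),(.012,.046),(.012,.09)]))
E
```

```text
block [0.54200503 0.10061657 0.031     ] 16.3532233477279 16.007162521001867 [[ 0.5523  0.2078  0.031 ]
 [ 0.6088  0.0155  0.031 ]
 [ 0.5316 -0.0062  0.031 ]
 [ 0.4754  0.1853  0.031 ]]
scene n1 (array([ 0.5523447 , -0.23447854,  0.        ]), 2.0, 92.9211632637307) (array([ 0.55064935, -0.23254087,  0.        ]), 2.0, 110.85003044968471)
blue 1 243 243 350 350
(array([0.4067284 , 0.37369829, 0.        ]), 1.0, 407.9521806484554)
(array([0.40507668, 0.37471342, 0.        ]), 1.0, 390.10042296838947)
(array([0.40341519, 0.37573466, 0.        ]), 1.0, 372.11012659478)
top n1 100 (array([ 0.55704119, -0.23952429,  0.        ]), 33.0, 107.33182579139248) 33 (409, 235, 9, 6)
top n1 115 (array([ 0.56231403, -0.23999298,  0.        ]), 91.0, 107.41454007360153) 91 (408, 230, 11, 11)
top n1L 100 (array([ 0.5570364 , -0.23951531,  0.        ]), 33.0, 123.52489531273022) 33 (409, 235, 9, 6)
top n1L 115 (array([ 0.56230926, -0.239984  ,  0.        ]), 91.0, 123.59491197532043) 91 (408, 230, 11, 11)
top n2 100 (array([ 0.46965855, -0.35966496,  0.        ]), 44.0, 134.35766255157068) 44 (462, 270, 11, 7)
top n2 115 (array([ 0.47411327, -0.36153206,  0.        ]), 114.0, 134.3764254138805) 114 (462, 266, 12, 12)
top n2S 100 (array([ 0.46965853, -0.35967693,  0.        ]), 44.0, 117.05649179173633) 44 (462, 270, 11, 7)
top n2S 115 (array([ 0.47411331, -0.36154399,  0.        ]), 114.0, 117.09002134902403) 114 (462, 266, 12, 12)
blue 15 140 145 303 308
(array([0.40584203, 0.37779237, 0.        ]), 15.0, 326.55889689107426)
(array([0.40574971, 0.37709616, 0.        ]), 15.0, 316.6553795270156)
(array([0.40565673, 0.37639528, 0.        ]), 15.0, 306.6795439745765)
```

send_rows(commands="50 -0.5 -1 0 -0.968;50 -0.5 -1 0 -0.968;50 -0.5 -1 0 -0.968;50 -0.5 -1 0 -0.968;50 -0.5 -1 0 -0.968;50 -0.5 -1 0 -0.968;50 -0.5 -1 0 -0.968;50 -0.5 -1 0 -0.968;50 -0.5 -1 0 -0.968;50 -0.5 -1 0 -0.968;50 -0.5 -1 0 -0.968;50 0 -1 0 0;50 0 -1 0 0;50 0 -1 0 0;50 0 -1 0 0;50 0 -1 0 0;50 0 -1 0 0;50 0 -1 0 0;50 0 -1 0 0;50 0 -1 0 0", grip_force=30)

```text
t: 1.77
tcp_pos: [0.4082, 0.1594, 0.2147]
tool_rot: [-0.141, 0.99, -0.0, -0.0]
force: [-0.6, -0.2, 0.3]
finger_gap: 0.587
gripper_force: 0.0
```

```bash
cat >> h.py <<'E'
def togo(x,y,z):
    r=readout.sense(); R=Ro.from_quat(r['tool_rot']).as_matrix()
    d=R.T@(np.array([x,y,z])-r['tcp_pos'])/.02
    print('t',round(r['t'],2),'tcp',r['tcp_pos'].round(4),'yangle',np.degrees(np.arctan2(R[1,1],R[0,1])).round(2),'togo',d.round(2),'gap',round(r['finger_gap']*85.4,1),'F',r['force'].round(1),round(r['gripper_force'],1))
E
python3 -c "
from h import *
togo(.474,-.3615,.10)"
```

```text
t 1.77 tcp [0.4082 0.1594 0.2147] yangle 106.19 togo [  4.1  -25.93   5.74] gap 50.1 F [-0.6 -0.2  0.3] 0.0
```

send_rows(commands="50 0.16 -1 0.2 0;50 0.16 -1 0.2 0;50 0.16 -1 0.2 0;50 0.16 -1 0.2 0;50 0.16 -1 0.2 0;50 0.16 -1 0.2 0;50 0.16 -1 0.2 0;50 0.16 -1 0.2 0;50 0.16 -1 0.2 0;50 0.16 -1 0.2 0;50 0.16 -1 0.2 0;50 0.16 -1 0.2 0;50 0.16 -1 0.2 0;50 0.16 -1 0.2 0;50 0.16 -1 0.2 0;50 0.16 -1 0.2 0;50 0.16 -1 0.2 0;50 0.16 -1 0.2 0;50 0.16 -1 0.2 0;50 0.16 -1 0.2 0")

```text
t: 3.43
tcp_pos: [0.4582, -0.2425, 0.1344]
tool_rot: [-0.141, 0.99, 0.0, -0.0]
force: [1.5, -0.1, 0.3]
finger_gap: 0.587
gripper_force: 0.0
```

send_rows(commands="50 0.15 -1 0.3 0;50 0.15 -1 0.3 0;50 0.15 -1 0.3 0;50 0.15 -1 0.3 0;50 0.15 -1 0.3 0;50 0.15 -0.9 0.3 0;50 0 0 0 0;50 0 0 0 0")

```text
t: 4.1
tcp_pos: [0.4736, -0.3601, 0.0981]
tool_rot: [-0.14, 0.99, 0.001, -0.0]
force: [-0.0, -0.3, -0.2]
finger_gap: 0.58
gripper_force: 0.0
```

```bash
python3 -c "
from h import *
togo(.4743,-.3615,.02)
s=snap('scene','s1.png');
S=cv2.imread('pics/s1.png'); print(proj(s,[[.474,-.3615,0],[.474,-.3615,.046]]))
u,v=proj(s,[[.474,-.3615,.03]])[0].astype(int)
cv2.imwrite('pics/s1c.png',cv2.resize(S[v-50:v+50,max(u-70,0):u+70],None,fx=5,fy=5,interpolation=cv2.INTER_CUBIC))"
```

```text
t 4.1 tcp [ 0.4736 -0.3601  0.0981] yangle 106.11 togo [-0.02 -0.08  3.91] gap 49.5 F [-0.  -0.3 -0.2] 0.0
[[430.0049689  238.1055083 ]
 [432.02363723 225.70020377]]
```

View pics/s1c.png

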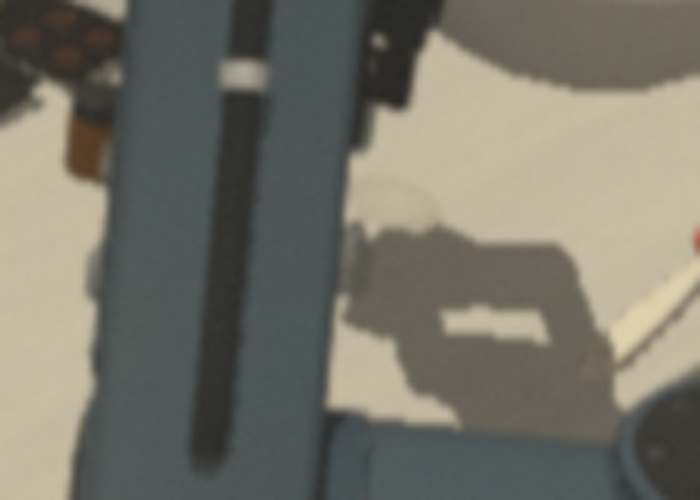

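The arm hides the nozzle in this view, so I rely on the top-camera fix and descend.

send_rows(commands="50 0 -0.04 0.8 0;50 0 -0.04 0.8 0;50 0 0 0.8 0;50 0 0 0.8 0;50 0 0 0.7 0;50 0 0 0 0;15 0 0 0 0;15 0 0 0 0;15 0 0 0 0;15 0 0 0 0;15 0 0 0 0;15 0 0 0 0")

```text
t: 5.15
tcp_pos: [0.475, -0.362, 0.0217]
tool_rot: [-0.141, 0.99, -0.001, 0.0]
force: [-0.3, -0.4, 1.3]
finger_gap: 0.172
gripper_force: 0.4
```

```bash
python3 -c "
from h import *
togo(.4743,-.3615,.02)"
```

```text
t 5.15 tcp [ 0.475  -0.362   0.0217] yangle 106.19 togo [0.02 0.03 0.08] gap 14.7 F [-0.3 -0.4  1.3] 0.4
```

```bash
python3 -c "
from h import *
s=snap('top','t1.png');snap('scene','s2.png')
S=cv2.imread('pics/t1.png');A=S[220:320,400:540];B=cv2.imread('pics/s2.png')[180:280,360:500]
cv2.imwrite('pics/t1c.png',cv2.resize(np.hstack([A,B]),None,fx=2.85,fy=2.85,interpolation=cv2.INTER_CUBIC)); togo(.474,-.3615,.02)"
```

```text
t 5.25 tcp [ 0.4748 -0.3619  0.0214] yangle 106.18 togo [0.03 0.03 0.07] gap 15.1 F [-0.6  0.3  0.5] 0.3
```

View pics/t1c.png

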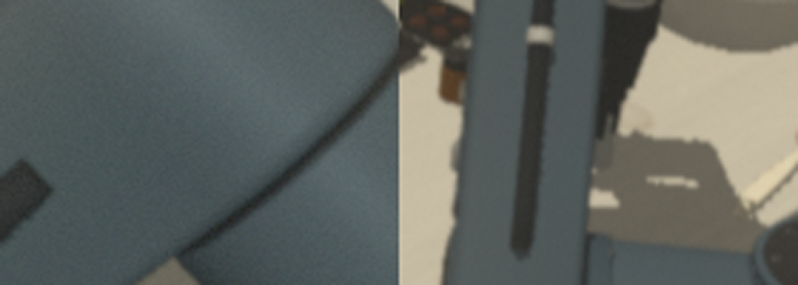

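send_rows(commands="50 0 0 0 0;50 0 0 0 0;50 0 0 -1 0;50 0 0 -1 0;50 0 0 -1 0;50 0 0 -1 0;50 -1 0.85 0 0;50 -1 0.85 0 0;50 -1 0.85 0 0;50 -1 0.85 0 0;50 -1 0.85 0 0;50 -1 0.85 0 0;50 0 0 0 0;50 0 0 0 0")

```text
t: 6.42
tcp_pos: [0.5615, -0.2286, 0.1006]
tool_rot: [-0.142, 0.99, 0.0, -0.0]
force: [-0.1, -0.5, -0.2]
finger_gap: 0.582
gripper_force: 0.0
```

```bash
python3 -c "
from h import *
s=snap('top','t2.png');r=snap('scene','s3.png')
S=cv2.imread('pics/t2.png');A=S[220:320,400:540];B=cv2.imread('pics/s3.png')[180:280,360:500]
cv2.imwrite('pics/t2c.png',cv2.resize(np.hstack([A,B]),None,fx=2.85,fy=2.85,interpolation=cv2.INTER_CUBIC)); togo(.562,-.24,.02)
V=S.max(2)
m=blob(s,V<118,(468,271),15); print(locate(s,m,LG),cv2.boundingRect(m.astype(np.uint8)))"
```

```text
t 6.52 tcp [ 0.5609 -0.2304  0.1007] yangle 106.2 togo [ 0.08 -0.48  4.04] gap 50.5 F [ 0.3  0.4 -0.2] 0.0
(array([ 0.47437857, -0.35271395,  0.        ]), 632.0, 133.5670806011185) (453, 256, 27, 30)
```

View pics/t2c.png

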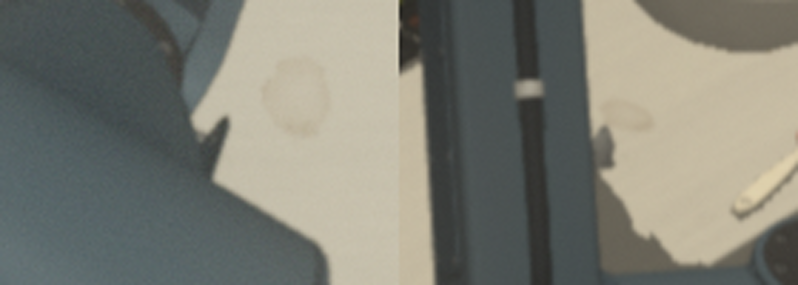

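```bash
python3 -c "
from h import *
import pickle
s=snap('scene')
for y in(-.37,-.385):
  for z in (.014,.025,.037): print(y,z,proj(s,[[.475,y,z],[.47,y,z],[.485,y,z]]).round(1).tolist())
B=cv2.imread('pics/s2.png')[205:250,405:450]
C=cv2.imread('pics/s3.png')[205:250,405:450]
cv2.imwrite('pics/c.png',cv2.resize(np.hstack([B,C]),None,fx=8.8,fy=8.8,interpolation=cv2.INTER_NEAREST))"
```

```text
-0.37 0.014 [[432.2, 233.2], [433.5, 234.0], [429.7, 231.8]]
-0.37 0.025 [[432.7, 230.3], [433.9, 231.0], [430.2, 228.8]]
-0.37 0.037 [[433.2, 227.0], [434.5, 227.7], [430.7, 225.6]]
-0.385 0.014 [[435.4, 231.5], [436.7, 232.2], [432.9, 230.0]]
-0.385 0.025 [[435.9, 228.5], [437.2, 229.2], [433.4, 227.1]]
-0.385 0.037 [[436.5, 225.3], [437.7, 226.0], [434.0, 223.8]]
```

View pics/c.png

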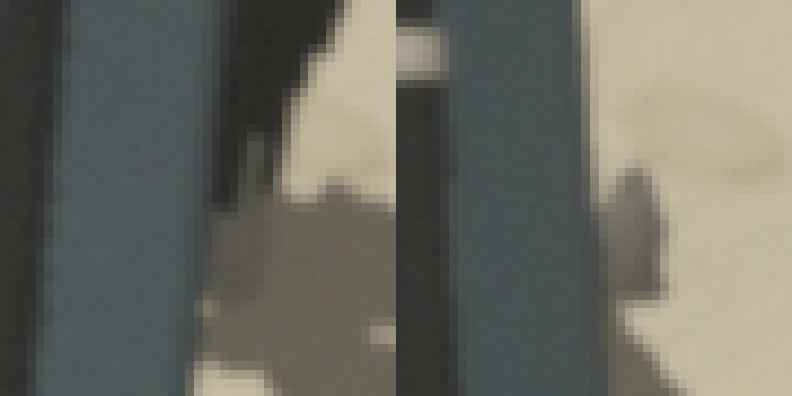

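send_rows(commands="50 0.08 -0.5 0.8 0;50 0 0 0.8 0;50 0 0 0.9 0;50 0 0 0.9 0;50 0 0 0.7 0;50 0 0 0 0;50 0 0 0 0;30 0 0 0 0;30 0 0 0 0")

```text
t: 7.32
tcp_pos: [0.5631, -0.2411, 0.0201]
tool_rot: [-0.141, 0.99, -0.001, 0.001]
force: [-0.3, -0.3, -0.7]
finger_gap: 0.353
gripper_force: 0.0
```

send_rows(commands="20 0 0 0 0;20 0 0 0 0")

```text
t: 7.48
tcp_pos: [0.5631, -0.2405, 0.0199]
tool_rot: [-0.141, 0.99, -0.001, 0.001]
force: [-0.2, 1.6, 0.4]
finger_gap: 0.234
gripper_force: 0.0
```

send_rows(commands="20 0 0 0 0;20 0 0 0 0")

```text
t: 7.65
tcp_pos: [0.5628, -0.2401, 0.0194]
tool_rot: [-0.141, 0.99, -0.0, 0.0]
force: [0.3, -0.7, -0.4]
finger_gap: 0.236
gripper_force: 0.0
```

```bash
python3 -c "
from h import *
togo(.5623,-.24,.018)
s=snap('scene','s4.png')
print(proj(s,[[.5623,-.24,0],[.5623,-.24,.04]]))
B=cv2.imread('pics/s4.png')[200:280,340:420];B0=cv2.imread('pics/scene0.png')[200:280,340:420]
cv2.imwrite('pics/c4.png',cv2.resize(np.hstack([B0,B]),None,fx=5,fy=5,interpolation=cv2.INTER_NEAREST))"
```

```text
t 7.65 tcp [ 0.5628 -0.2401  0.0194] yangle 106.2 togo [0.02 0.01 0.07] gap 20.1 F [ 0.3 -0.7 -0.4] 0.0
[[381.51503349 239.4171479 ]
 [382.63998395 228.59942388]]
```

View pics/c4.png

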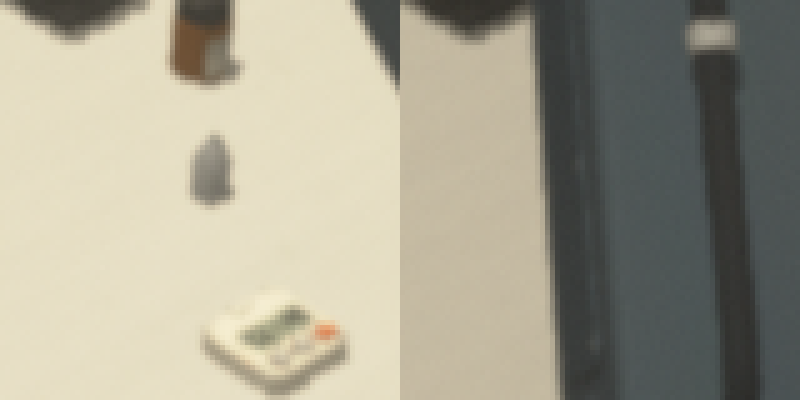

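```bash
python3 -c "
from h import *
import pickle
s=pickle.load(open('s0.pkl','rb'))['scene']
p=np.array([.2775,.5593,.214]);y=np.array([.445,.896,0])
for k in(-.05,-.0425,0,.0425,.05): print(k,proj(s,[p+k*y,p+k*y+[0,0,.012]]).round(0).tolist())
s=snap('top','t3.png'); p=readout.sense()['tcp_pos'];print(proj(s,[p]))
B0=pickle.load(open('s0.pkl','rb'))['scene']['pixels'][300:380,130:250,::-1]
u,v=proj(s,[p])[0].astype(int)
B=cv2.imread('pics/t3.png')[v-40:v+40,u-60:u+60]
print(u,v)
cv2.imwrite('pics/c5.png',cv2.resize(np.vstack([B0,B]),None,fx=3.7,fy=3.7,interpolation=cv2.INTER_CUBIC))"
```

```text
-0.05 [[222.0, 369.0], [222.0, 365.0]]
-0.0425 [[218.0, 370.0], [218.0, 365.0]]
0 [[195.0, 373.0], [194.0, 369.0]]
0.0425 [[172.0, 377.0], [171.0, 373.0]]
0.05 [[167.0, 378.0], [167.0, 374.0]]
[[413.61247702 234.50603435]]
413 234
```

View pics/c5.png

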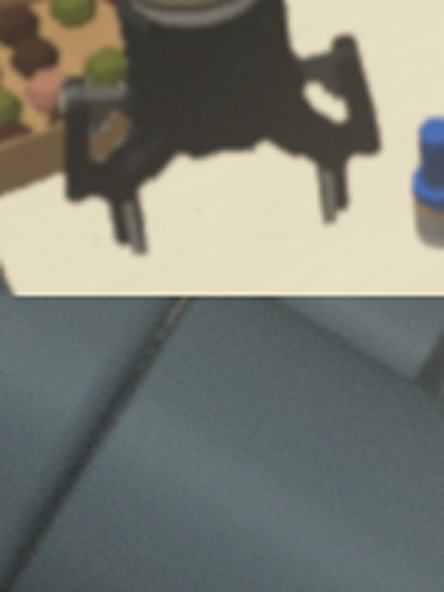

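Fingers closed above the nozzle: pictures show the fingertips about 20 mm higher than the reported TCP implies. Lower and retry.

send_rows(commands="50 0 0 0 0;50 0 0 0 0;50 0 0 0 0;50 0 0 0.25 0;50 0 0 0.25 0;50 0 0 0.2 0;50 0 0 0 0")

```text
t: 8.33
tcp_pos: [0.5618, -0.2396, 0.0036]
tool_rot: [-0.141, 0.99, 0.001, -0.001]
force: [-0.2, 0.3, -0.3]
finger_gap: 0.588
gripper_force: 0.0
```

send_rows(commands="30 0 0 0 0;15 0 0 0 0;15 0 0 0 0;15 0 0 0 0;15 0 0 0 0")

```text
t: 8.75
tcp_pos: [0.5627, -0.2402, 0.0051]
tool_rot: [-0.141, 0.99, -0.0, 0.0]
force: [0.3, -0.3, -1.1]
finger_gap: 0.252
gripper_force: 29.3
```

send_rows(commands="36 0 0 0 0;36 0 0 0 0;36 0 0 0.2 0;36 0 0 0.2 0;36 0 0 0 0")

```text
t: 9.17
tcp_pos: [0.562, -0.2397, -0.0041]
tool_rot: [-0.141, 0.99, 0.001, -0.001]
force: [-0.5, 1.0, -0.7]
finger_gap: 0.425
gripper_force: 0.0
```

send_rows(commands="36 0 0 0.1 0;36 0 0 0.1 0;36 0 0 0 0")

```text
t: 9.42
tcp_pos: [0.5623, -0.24, -0.0076]
tool_rot: [-0.141, 0.99, 0.0, -0.0]
force: [0.3, -0.4, 0.6]
finger_gap: 0.42
gripper_force: 0.0
```

send_rows(commands="18 0 0 0 0;18 0 0 0 0;18 0 0 0 0;18 0 0 0 0")

```text
t: 9.75
tcp_pos: [0.5626, -0.2401, -0.007]
tool_rot: [-0.141, 0.99, -0.0, 0.0]
force: [0.4, 0.1, -0.1]
finger_gap: 0.26
gripper_force: 29.4
```

send_rows(commands="18 0 0 -1 0;18 0 0 -1 0;18 0 0 -1 0;18 -0.2 1 -1 0;18 -0.2 1 -1 0;18 -0.2 1 -1 0;18 -0.2 1 0 0;18 -0.2 1 0 0;18 -0.2 1 0 0;18 -0.2 1 0 0;18 -0.2 1 0 0;18 -0.2 1 0 0;18 -0.2 1 0 0;18 -0.2 1 0 0;18 -0.2 1 0 0;18 -0.2 1 0 0;18 -0.2 1 0 0;18 -0.2 1 0 0;18 -0.2 1 0 0;18 -0.1 1 0 0")

```text
t: 11.42
tcp_pos: [0.5314, 0.1058, 0.1131]
tool_rot: [-0.141, 0.99, -0.0, 0.0]
force: [1.1, -0.1, -0.2]
finger_gap: 0.26
gripper_force: 29.5
```

send_rows(commands="18 -0.2 1 0 0;18 -0.1 1 0 0;18 -0.1 1 0 0;18 0 0.6 0 0;18 0 0 0 0;18 0 0 0 0")

```text
t: 11.92
tcp_pos: [0.5185, 0.1763, 0.1129]
tool_rot: [-0.142, 0.99, -0.0, -0.0]
force: [-0.8, -0.9, -0.5]
finger_gap: 0.262
gripper_force: 29.5
```

```bash
python3 -c "
from h import *
togo(.5197,.1774,.02)
s=snap('scene','s6.png'); p=readout.sense()['tcp_pos']
print(proj(s,[p,p+[0,0,-.008],p+[0,0,.02]]).round(1).tolist())
u,v=proj(s,[p])[0].astype(int);print(u,v)
B=cv2.imread('pics/s6.png')[v-60:v+60,u-80:u+80]
cv2.imwrite('pics/c6.png',cv2.resize(B,None,fx=5,fy=5,interpolation=cv2.INTER_CUBIC))"
```

```text
t 11.92 tcp [0.5185 0.1763 0.1129] yangle 106.28 togo [-0.07  0.04  4.65] gap 22.4 F [-0.8 -0.9 -0.5] 29.5
[[281.2, 270.9], [281.3, 273.4], [281.1, 264.7]]
281 270
```

View pics/c6.png

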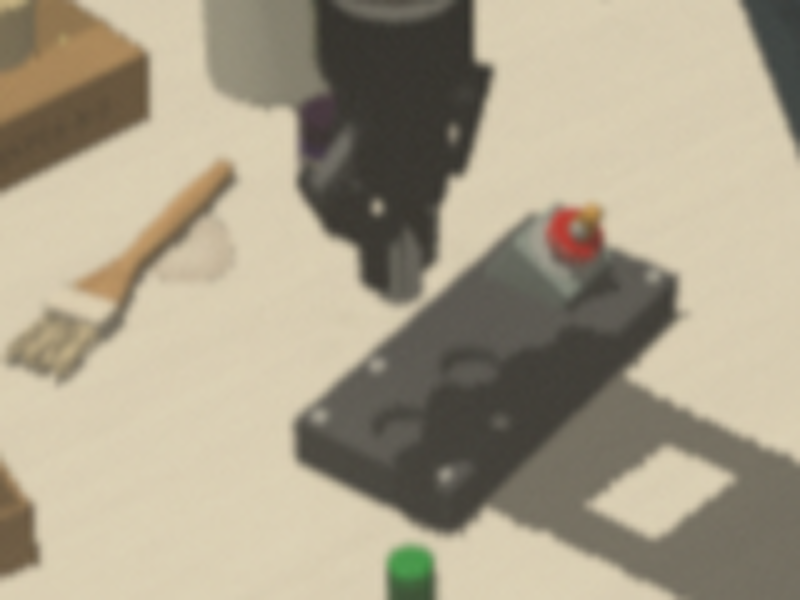

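```bash
python3 -c "
from h import *
import pickle
d=pickle.load(open('s0.pkl','rb'))
P=[[.5197,.1774,.03],[.5364,.1198,.03]]
print(proj(d['scene'],P).round(1).tolist(), 'obs ~(281,295),(295,283)')
print(proj(d['top'],P).round(1).tolist())
print(atz(d['top'],(234.6,255.6),.03),atz(d['top'],(259.3,247.6),.03))
# bolts in scene
S=cv2.imread('pics/s6.png')
b=[atz(d['scene'],(201+u/5-.4,210+v/5-.4),.031).round(4).tolist() for u,v in[(320,415),(652,276),(447,475)]]
print(b)"
```

```text
[[281.0, 295.9], [294.3, 283.8]] obs ~(281,295),(295,283)
[[234.0, 255.1], [259.0, 247.6]]
[0.51861533 0.17598467 0.03      ] [0.53629002 0.11911638 0.03      ]
[[0.5561, 0.2033, 0.031], [0.5357, -0.0102, 0.031], [0.4775, 0.1807, 0.031]]
```

send_rows(commands="18 -0.07 0 0.9 0;18 0 0 0.9 0;18 0 0 0.9 0;18 0 0 0.7 0;18 0 0 0.5 0;18 0 0 0.3 0;18 0 0 0.2 0;18 0 0 0 0;18 0 0 0 0")

```text
t: 12.72
tcp_pos: [0.5205, 0.1764, 0.0252]
tool_rot: [-0.141, 0.99, -0.0, 0.0]
force: [0.9, 1.2, 0.1]
finger_gap: 0.261
gripper_force: 29.5
```

```bash
python3 -c "
from h import *
togo(.5197,.1757,.02)"
```

```text
t 12.72 tcp [0.5205 0.1764 0.0252] yangle 106.17 togo [ 0.05 -0.02  0.26] gap 22.3 F [0.9 1.2 0.1] 29.5
```

send_rows(commands="18 0 0 0.15 0;18 0 0 0.12 0;18 0 0 0 0;18 0 0 0 0")

```text
t: 13.05
tcp_pos: [0.5201, 0.1767, 0.0196]
tool_rot: [-0.141, 0.99, -0.0, 0.0]
force: [0.3, 0.8, -0.9]
finger_gap: 0.262
gripper_force: 29.5
```

send_rows(commands="30 0 0 0 0;40 0 0 0 0;40 0 0 0 0;40 0 0 -0.5 0;40 0 0 -1 0;40 0 0 -1 0;40 0 0 -1 0;40 0 0 -1 0;40 0 0 -1 0;40 0.2 -1 0 0;40 0.2 -1 0 0;40 0.2 -1 0 0;40 0.2 -1 0 0;40 0.2 -1 0 0;40 0.2 -1 0 0;40 0.2 -1 0 0;40 0.2 -1 0 0;40 0.2 -1 0 0;40 0.2 -1 0 0")

```text
t: 14.63
tcp_pos: [0.5375, -0.0276, 0.1304]
tool_rot: [-0.141, 0.99, -0.0, 0.0]
force: [0.0, 0.4, -0.4]
finger_gap: 0.467
gripper_force: 0.0
```

```bash
python3 -c "
from h import *
togo(.4743,-.3615,.10)
s=snap('scene','s7.png');t=snap('top','t7.png')
P=cyl(SM)
for nm,q in (('scene',s),('top',t)):
  print(nm,proj(q,[[.5205,.1765,.02],[.5205,.1765,.06]]).round(1).tolist())
A=cv2.imread('pics/s7.png')[255:315,250:330];B=cv2.imread('pics/t7.png')[215:275,205:285]
cv2.imwrite('pics/c7.png',cv2.resize(np.hstack([A,B]),None,fx=5,fy=5,interpolation=cv2.INTER_CUBIC))"
```

```text
t 14.63 tcp [ 0.5375 -0.0276  0.1304] yangle 106.19 togo [  7.69 -15.15   1.52] gap 39.9 F [ 0.   0.4 -0.4] 0.0
scene [[281.1, 298.5], [280.9, 286.8]]
top [[235.2, 255.4], [231.9, 252.8]]
```

View pics/c7.png

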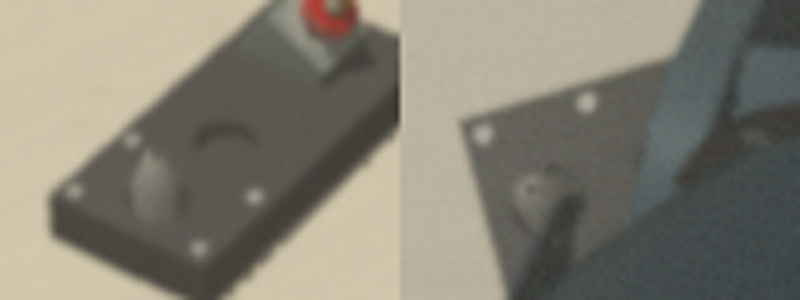

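The small nozzle stands tip up in pocket b, as seen in both views. Next the large one.

send_rows(commands="50 0.5 -1 0 0;50 0.5 -1 0 0;50 0.5 -1 0 0;50 0.5 -1 0 0;50 0.5 -1 0 0;50 0.5 -1 0 0;50 0.5 -1 0 0;50 0.5 -1 0 0;50 0.5 -1 0 0;50 0.5 -1 0 0;50 0.5 -1 0 0;50 0.5 -1 0 0;50 0.5 -1 0 0;50 0.5 -1 0 0;50 0.5 -1 0.5 0;50 0.2 -0.15 1 0;50 0 0 0 0;50 0 0 0 0")

```text
t: 16.23
tcp_pos: [0.4733, -0.359, 0.0989]
tool_rot: [-0.141, 0.99, 0.002, -0.001]
force: [0.2, -0.8, -0.4]
finger_gap: 0.585
gripper_force: 0.0
```

```bash
python3 -c "
from h import *
togo(.4745,-.3615,-.003)
s=snap('scene'); I=s['pixels'].astype(int)
m=blob(s,(I.max(2)<165)&(I.max(2)-I.min(2)<18)&(I.max(2)>60),(432,232),10)
ys,xs=np.nonzero(m);print(m.sum(),xs.min(),xs.max(),ys.min(),ys.max())"
```

```text
t 16.23 tcp [ 0.4733 -0.359   0.0989] yangle 106.17 togo [-0.03 -0.16  5.1 ] gap 50.0 F [ 0.2 -0.8 -0.4] 0.0
326 422 441 222 241
```

send_rows(commands="50 -0.03 -0.14 0.9 0;50 0 0 0.9 0;50 0 0 0.9 0;50 0 0 0.8 0;50 0 0 0.7 0;50 0 0 0.4 0;50 0 0 0.4 0;50 0 0 0 0;50 0 0 0 0")

```text
t: 17.03
tcp_pos: [0.4758, -0.3629, -0.0]
tool_rot: [-0.141, 0.99, -0.0, 0.0]
force: [0.8, 0.7, -0.4]
finger_gap: 0.582
gripper_force: 0.0
```

send_rows(commands="18 0 0 0 0;18 0 0 0 0;18 0 0 0 0;18 0 0 0 0;18 0 0 0 0")

```text
t: 17.45
tcp_pos: [0.4759, -0.3636, 0.0006]
tool_rot: [-0.141, 0.99, -0.001, 0.001]
force: [0.4, 1.0, 5.7]
finger_gap: 0.276
gripper_force: 29.6
```

send_rows(commands="18 0 0 -1 0;18 0 0 -1 0;18 0 0 -1 0;18 -0.4 1 -1 0;18 -0.4 1 -1 0;18 -0.4 1 -1 0;18 -0.4 1 0 0;18 -0.4 1 0 0;18 -0.4 1 0 0;18 -0.4 1 0 0;18 -0.4 1 0 0;18 -0.4 1 0 0;18 -0.4 1 0 0;18 -0.4 1 0 0;18 -0.4 1 0 0;18 -0.4 1 0 0;18 -0.4 1 0 0;18 -0.4 1 0 0;18 -0.5 1 0 0;18 -0.5 1 0 0")

```text
t: 19.12
tcp_pos: [0.5149, 0.0034, 0.1195]
tool_rot: [-0.141, 0.99, -0.0, -0.0]
force: [0.5, 1.2, -1.2]
finger_gap: 0.281
gripper_force: 29.7
```

send_rows(commands="18 -0.5 1 0 0;18 -0.5 1 0 0;18 -0.5 1 0 0;18 -0.5 1 0 0;18 -0.4 1 0 0;18 -0.3 0.3 0 0;18 0 0 0 0;18 0 0 0 0")

```text
t: 19.78
tcp_pos: [0.5374, 0.119, 0.1194]
tool_rot: [-0.141, 0.99, -0.0, -0.0]
force: [-0.6, 0.5, 0.0]
finger_gap: 0.279
gripper_force: 29.7
```

```bash
python3 -c "
from h import *
togo(.537,.118,.028)"
```

```text
t 19.78 tcp [0.5374 0.119  0.1194] yangle 106.25 togo [ 0.03 -0.04  4.57] gap 23.8 F [-0.6  0.5  0. ] 29.7
```

send_rows(commands="18 0 -0.04 0.9 0;18 0 0 0.9 0;18 0 0 0.9 0;18 0 0 0.7 0;18 0 0 0.6 0;18 0 0 0.4 0;18 0 0 0.2 0;18 0 0 0.15 0;18 0 0 0 0;18 0 0 0 0")

```text
t: 20.62
tcp_pos: [0.538, 0.1183, 0.0249]
tool_rot: [-0.141, 0.99, -0.0, 0.0]
force: [0.5, -0.2, 0.1]
finger_gap: 0.279
gripper_force: 29.7
```

send_rows(commands="30 0 0 0 0;38 0 0 0 0;38 0 0 0 0;38 0 0 -0.5 0;38 0 0 -1 0;38 0 0 -1 0;38 0 0 -1 0;38 0 0 -1 0;38 0 0 -1 0;38 0 0 -1 0;50 -0.5 -1 0 0;50 -0.5 -1 0 0;50 -0.5 -1 0 0;50 -0.5 -1 0 0;50 -0.5 -1 0 0;50 -0.5 -1 0 0")

```text
t: 21.95
tcp_pos: [0.6292, 0.0193, 0.1556]
tool_rot: [-0.141, 0.99, -0.0, 0.0]
force: [0.9, 0.8, -0.6]
finger_gap: 0.592
gripper_force: 0.0
```

```bash
cat > m.py <<'E'
from h import *
togo(.405,.375,.14)
for n in('top','scene'):
    s=snap(n); hsv=cv2.cvtColor(s['pixels'],cv2.COLOR_RGB2HSV); I=s['pixels'].astype(int)
    g=(I[:,:,2]-I[:,:,0]>35)&(I[:,:,2]-I[:,:,1]>20)
    uv=(147,307) if n=='top' else (249,347)
    m=np.zeros_like(g); m[uv[1]-30:uv[1]+30,uv[0]-22:uv[0]+22]=g[uv[1]-30:uv[1]+30,uv[0]-22:uv[0]+22]
    ys,xs=np.nonzero(m); print(n,m.sum(),xs.min(),xs.max(),ys.min(),ys.max())
    best=[]
    for low in (.016,.02,.024,.028,.032):
        p,a,A=locate(s,m,[(.018,low),(.018,.046),(.012,.046),(.012,.09)])
        # true silhouette = union of the two cylinder hulls
        best.append((low,p[:2].round(4).tolist(),round(A)))
        im=np.zeros(m.shape,np.uint8)
        for sg in([(.018,low),(.018,.046)],[(.012,.046),(.012,.09)]):
            cv2.fillConvexPoly(im,cv2.convexHull(proj(s,cyl(sg)+p).round().astype(np.int32)),1)
        best[-1]+=(round((im.astype(bool)&m).sum()/(im.astype(bool)|m).sum(),3),)
    print(*best,sep='\n')
# nozzle blobs in pockets (scene)
s=snap('scene'); 
for P,sg in(((.5205,.1765,.02),SM),((.5375,.119,.02),LG)):
    print(proj(s,[P,np.array(P)+[0,0,sg[2][1]]]).round(0).tolist())
    G=s['pixels'].max(2); u,v=proj(s,[np.array(P)+[0,0,.025]])[0].astype(int); print(G[v-9:v+9,u-7:u+8:2])
E
python3 m.py
```

```text
t 21.95 tcp [0.6292 0.0193 0.1556] yangle 106.2 togo [ 5.8  20.2   0.77] gap 50.5 F [ 0.9  0.8 -0.6] 0.0Traceback (most recent call last):
  File "m.py", line 8, in <module>
    ys,xs=np.nonzero(m); print(n,m.sum(),xs.min(),xs.max(),ys.min(),ys.max())
                                         ~~~~~~^^
    return umr_minimum(a, axis, None, out, keepdims, initial, where)
ValueError: zero-size array to reduction operation minimum which has no identity
```

```bash
sed -i "s/g=(I.*/g=(hsv[:,:,0]>103)\&(hsv[:,:,0]<130)\&(hsv[:,:,1]>95); print(I[306,140:158].tolist() if n=='top' else '')/" m.py; python3 m.py
```

```text
t 22.0 tcp [0.6334 0.0155 0.1559] yangle 106.08 togo [ 6.   20.44  0.66] gap 49.7 F [ 4.1 -2.   0.8] 0.0
[[83, 96, 98], [84, 94, 97], [85, 97, 101], [81, 96, 98], [88, 100, 101], [88, 99, 101], [85, 98, 100], [84, 98, 98], [84, 97, 99], [85, 97, 100], [86, 98, 101], [86, 97, 99], [85, 97, 99], [85, 97, 100], [84, 97, 97], [83, 94, 98], [84, 95, 96], [83, 98, 99]]Traceback (most recent call last):
  File "m.py", line 8, in <module>
    ys,xs=np.nonzero(m); print(n,m.sum(),xs.min(),xs.max(),ys.min(),ys.max())
                                         ~~~~~~^^
    return umr_minimum(a, axis, None, out, keepdims, initial, where)
ValueError: zero-size array to reduction operation minimum which has no identity
```

```bash
sed -i "s/    s=snap(n); hsv/    s=D[n]; hsv/; s/^togo/import pickle; D=pickle.load(open('s0.pkl','rb'))\ntogo/; s/print(I\[306.*$/0/" m.py; python3 m.py
```

```text
t 22.05 tcp [0.6317 0.0172 0.1557] yangle 106.04 togo [ 5.95 20.33  0.71] gap 50.3 F [-0.9  0.6  0.4] 0.0
top 110 139 157 300 313
(0.016, [0.407, 0.3703], 333, np.float64(0.295))
(0.02, [0.4069, 0.3696], 323, np.float64(0.306))
(0.024, [0.4068, 0.3689], 314, np.float64(0.311))
(0.028, [0.4067, 0.3682], 304, np.float64(0.319))
(0.032, [0.4066, 0.3675], 294, np.float64(0.333))
scene 111 242 254 333 354
(0.016, [0.4171, 0.3545], 418, np.float64(0.245))
(0.02, [0.4155, 0.3555], 400, np.float64(0.258))
(0.024, [0.4138, 0.3566], 382, np.float64(0.269))
(0.028, [0.4121, 0.3576], 365, np.float64(0.279))
(0.032, [0.4104, 0.3587], 347, np.float64(0.297))
[[281.0, 299.0], [281.0, 287.0]]
[[142 141 133  94  92  93  93  90]
 [111 137 130  95  93  92  93  92]
 [ 97 115 108 102  94  94  92  92]
 [ 94  98  97 120  99  95  92  92]
 [ 95  93  98 133 111  98  92  91]
 [ 94  94 106 138 126 104  93  92]
 [ 94  94 114 141 131 109  93  94]
 [ 94  96 122 138 130 113  95  92]
 [ 94  99 126 134 126 113  97  93]
 [ 94 100 126 130 124 112  96  91]
 [ 95  98 122 126 120 110  91  88]
 [ 94  93 119 122 116 107  88
[... 180 characters left out ...]

 [ 92  94  97 102  98  97  92  92]]
[[294.0, 286.0], [294.0, 273.0]]
[[126  93  92  92  91  93  92  92]
 [100  90  91  95  91  91  92  92]
 [ 92  90  95 111 101  92  91  91]
 [ 91  92  98 126 113  96  91  92]
 [ 91  91 106 131 120  98  91  92]
 [ 92  91 114 130 121 102  92  91]
 [ 91  93 121 129 120 105  92  92]
 [ 91  96 123 126 118 106  93  90]
 [ 91  99 124 126 117 106  95  92]
 [ 92 101 123 123 115 107  94  90]
 [ 92  98 122 120 114 106  92  92]
 [ 91  94 120 118 113 103  89  89]
 [ 90  91 118 117 110 104  86  86]
 [ 92  91 117 115 107 102  83  85]
 [ 92  90 114 112 104 100  84  86]
 [ 92  91 110 111 103  98  87  89]
 [ 91  93 102 104 101  95  90  91]
 [ 92  91  95  97  96  94  90  91]]
```

```bash
python3 - <<'E'
from h import *
import pickle; D=pickle.load(open('s0.pkl','rb'))
print(atz(D['top'],(143.4,306.4),.09),atz(D['scene'],(248.3,335.5),.09))
for p in([.405,.376,0],[.408,.37,0],[.405,.37,0],[.41,.365,0]):
  p=np.array(p)
  for n in D:
    q=proj(D[n],cyl([(.012,.09)])+p); b=proj(D[n],cyl([(.018,0)])+p); sh=proj(D[n],cyl([(.018,.046)])+p)
    print(p,n,'top',q.min(0).round(1),q.max(0).round(1),'foot',b.min(0).round(1),b.max(0).round(1),'sh',sh.min(0).round(1),sh.max(0).round(1))
T=D['top']['pixels'].astype(int)[296:320,134:168]; S=D['scene']['pixels'].astype(int)[328:370,236:264]
for A in(T,S):
  bg=np.array([np.median(A[...,i]) for i in range(3)])
  print('\n'.join(''.join('B' if p[2]>p[0]+25 else ('.' if p.max()>150 else 'd') for p in r) for r in A)); print()
E
```

```text
[0.40257392 0.35918928 0.09      ] [0.40287607 0.35928979 0.09      ]
[0.405 0.376 0.   ] scene top [236.3 334.5] [247.  342.1] foot [236. 360.] [251.5 371.5] sh [234.8 346.3] [250.6 357.8]
[0.405 0.376 0.   ] top top [130.2 299.7] [141.2 311. ] foot [143.1 299.4] [158.4 315. ] sh [135.4 298.2] [151.3 314.4]
[0.408 0.37  0.   ] scene top [237.8 332.6] [248.4 340.2] foot [237.4 358.1] [252.8 369.5] sh [236.3 344.4] [251.9 355.8]
[0.408 0.37  0.   ] top top [133.1 298.3] [144.1 309.6] foot [145.7 298.1] [161.  313.7] sh [138.2 296.8] [154. 313.]
[0.405 0.37  0.   ] scene top [238.5 333.3] [249.2 340.9] foot [238.2 358.8] [253.5 370.3] sh [237.  345.1] [252.7 356.5]
[0.405 0.37  0.   ] top top [133.  299.7] [144. 311.] foot [145.7 299.4] [160.9 315. ] sh [138.1 298.2] [154.  314.4]
[0.41  0.365 0.   ] scene top [239.1 331.2] [249.7 338.7] foot [238.7 356.6] [254. 368.] sh [237.6 342.9] [253.2 354.3]
[0.41  0.365 0.   ] top top [135.4 297.3] [146.4 308.6] foot [147.9 297.2] [163.2 312.8] sh [140.4 295.9] [156.3 312.1]
..................................
..................................

[... 1288 characters left out ...]
....
......BBBBdBdddddddd........
......BBBBBBddddddBd........
......BBBBBdddddBBBdd.......
......BBBBBBBBBBBBBBd.......
......BBBBBBBBBBBBBBd.......
......BBBBBBBBBBBBBBd.......
......BBBBBBBBBBBBBdd.......
......dBBBBBBBBBBBBdd.......
......ddBBBBBBBBBBddd.......
.......dddBBBBBdddddd.......
.......dddddddddddddd.......
.......ddddddddddddddd......
.......ddddddddddddddddd....
.......dddddddddddddddddd...
.......dddddddddddddddddd...
.......dddddddddddddddddd...
.......ddddddddddddddddd....
........ddddddddddddddd.....
.........ddddddddddddd......
..........dddddddddd........
..............ddd...........
............................
............................
............................
```

```bash
python3 - <<'E'
from h import *
import pickle; D=pickle.load(open('s0.pkl','rb'))
n=np.array([-.5*.960,-.5*.279,.866])
f0=np.array([.5615,.0334,.052])
o=[]
for k in D:
    s=D[k]; hsv=cv2.cvtColor(s['pixels'],cv2.COLOR_RGB2HSV)
    u,v=proj(s,[f0+.02*n])[0].astype(int); w=np.zeros(hsv.shape[:2],bool); w[v-14:v+14,u-14:u+14]=1
    red=w&((hsv[...,0]<7)|(hsv[...,0]>172))&(hsv[...,1]>110); br=w&(hsv[...,0]>=10)&(hsv[...,0]<28)&(hsv[...,1]>110)
    R=[np.c_[np.nonzero(m)[::-1]] for m in(red,br)]
    print(k,'red',len(R[0]),R[0].min(0),R[0].max(0),'brass',len(R[1]),R[1].min(0),R[1].max(0),R[1].mean(0))
    h=R[0][cv2.convexHull(R[0].astype(np.int32),returnPoints=False)[:,0]]
    Rm=Ro.align_vectors([n],[[0,0,1]])[0].as_matrix()
    col=proj(s,cyl([(.016,.008),(.016,.018)])@Rm.T+f0); print(' pred collar',col.min(0).round(1),col.max(0).round(1),'tip',proj(s,[f0+.036*n]).round(1))
    A=s['pixels'].astype(int)[v-14:v+14,u-14:u+14]; H=hsv[v-14:v+14,u-14:u+14]
    print(u-14,v-14);print('\n'.join(''.join('R' if (h[0]<7 or h[0]>172) and h[1]>110 else 'b' if 7<=h[0]<30 and h[1]>110 else '.' for h in r) for r in H))
# top face check of plate bolts in both cams averaged
E
```

```text
scene red 56 [311 252] [320 261] brass 14 [316 251] [320 256] [318.42857143 253.07142857]
 pred collar [309.1 252. ] [321.3 263.9] tip [[318.9 253.6]]
302 242
............................
............................
............................
............................
............................
............................
............................
............................
............................
.................b..........
..........RRRRbbbbb.........
..........RRRRbbbbb.........
.........RRRRb..bb..........
.........RRRR....b..........
.........RRRR....bb.........
.........RRRRR...bR.........
.........RRRRRRbRRR.........
..........RRRRRRRRR.........
...........RRRRRRR..........
............RRRRR...........
............................
............................
............................
............................
............................
............................
............................
............................
top red 81 [290 230] [303 243] brass 40 [294 234] [301 242] [297.125 238.225]
 pred collar [289.  228.7] [303.6 243.6] tip [[297.2 239.3]]
282 223
............................
............................
............................
............................
............................
............................
............................
............RRRRR...........
...........RRRRRRRR.........
..........RRRRRRRRRR........
.........RRRRRRRRRRRR.......
.........RRRRbbbbRRRR.......
........RRRRbbbbb..RRR......
........RRRRbbbbb...RR......
........RRR..bbbbb..RR......
.........RR..bbbbbb.RR......
.........RR..bbbbbbbRR......
.........RRRbbbbbbbb........
..........RRRbbbbbbb........
...........RRRbbbb..........
.............RRRb...........
............................
............................
............................
............................
............................
............................
............................
```

send_rows(commands="55 0.3 1 0 0;55 0.3 1 0 0;55 0.3 1 0 0;55 0.3 1 0 0;55 0.3 1 0 0;55 0.3 1 0 0;55 0.3 1 0 0;55 0.3 1 0 0;55 0.3 1 0 0;55 0.3 1 0 0;55 0.3 1 0 0;55 0.3 1 0 0;55 0.3 1 0 0;55 0.3 1 0 0;55 0.3 1 0 0;55 0.3 1 0 0;55 0.3 1 0 0;55 0.3 1 0 0;55 0.3 1 0 0;55 0 0 0 0")

```text
t: 23.77
tcp_pos: [0.4094, 0.3556, 0.155]
tool_rot: [-0.143, 0.99, 0.0, -0.001]
force: [-0.4, -0.1, -0.1]
finger_gap: 0.645
gripper_force: 0.0
```

```bash
python3 -c "
from h import *
togo(.4027,.3593,.13)"
```

```text
t 23.77 tcp [0.4094 0.3556 0.155 ] yangle 106.44 togo [0.27 0.27 1.25] gap 55.1 F [-0.4 -0.1 -0.1] 0.0
```

send_rows(commands="55 0.27 0.3 0.6 0;55 0 0 0.65 0;55 0 0 0 0;55 0 0 0 0")

```text
t: 24.1
tcp_pos: [0.4054, 0.3569, 0.1294]
tool_rot: [-0.141, 0.99, -0.0, -0.001]
force: [-0.4, 0.3, -0.0]
finger_gap: 0.642
gripper_force: 0.0
```

```bash
python3 -c "
from h import *
togo(.4027,.3593,.0415)"
```

```text
t 24.1 tcp [0.4054 0.3569 0.1294] yangle 106.22 togo [0.09 0.16 4.4 ] gap 54.8 F [-0.4  0.3 -0. ] 0.0
```

send_rows(commands="55 0.08 0.12 0.8 0;55 0 0 0.9 0;55 0 0 0.9 0;55 0 0 0.9 0;55 0 0 0.6 0;55 0 0 0.3 0;55 0 0 0 0;55 0 0 0 0;55 0 0 0 0")

```text
t: 24.85
tcp_pos: [0.405, 0.3596, 0.0426]
tool_rot: [-0.141, 0.99, 0.0, 0.001]
force: [0.6, 0.1, -0.4]
finger_gap: 0.647
gripper_force: 0.0
```

```bash
python3 -c "
from h import *
togo(.4027,.3593,.0415)"
```

```text
t 24.85 tcp [0.405  0.3596 0.0426] yangle 106.18 togo [0.11 0.02 0.05] gap 55.3 F [ 0.6  0.1 -0.4] 0.0
```

Correct x by 2 mm and close on the handle.

send_rows(commands="55 0.1 0.02 0.05 0;55 0 0 0 0;18 0 0 0 0;18 0 0 0 0;18 0 0 0 0;18 0 0 0 0;18 0 0 0 0;18 0 0 0 0", grip_force=30)

```text
t: 25.52
tcp_pos: [0.4023, 0.3592, 0.0408]
tool_rot: [-0.141, 0.99, 0.0, 0.0]
force: [-0.8, -0.9, 3.1]
finger_gap: 0.271
gripper_force: 29.3
```

```bash
python3 -c "
from h import *
togo(.5423,.0278,.15)"
```

```text
t 25.52 tcp [0.4023 0.3592 0.0408] yangle 106.19 togo [ -2.1  -17.86  -5.46] gap 23.1 F [-0.8 -0.9  3.1] 29.3
```

send_rows(commands="18 0 0 -1 0;18 0 0 -1 0;18 0 0 -1 0;18 0 0 -1 0;18 0 0 -1 0;18 -0.12 -1 -1 0;18 -0.12 -1 0 0;18 -0.12 -1 0 0;18 -0.12 -1 0 0;18 -0.12 -1 0 0;18 -0.12 -1 0 0;18 -0.12 -1 0 0;18 -0.12 -1 0 0;18 -0.12 -1 0 0;18 -0.12 -1 0 0;18 -0.12 -1 0 0;18 -0.12 -1 0 0;18 -0.12 -1 0 0;18 -0.12 -1 0 0;18 -0.12 -1 0 0")

```text
t: 27.18
tcp_pos: [0.52, 0.0802, 0.1598]
tool_rot: [-0.141, 0.99, 0.0, -0.001]
force: [0.7, -1.6, -1.5]
finger_gap: 0.27
gripper_force: 29.9
```

send_rows(commands="18 -0.12 -1 0 0;18 -0.12 -1 0 0;18 -0.06 -0.9 0 0;18 0 0 0 0;18 0 0 0 0;18 0 0 0 0")

```text
t: 27.68
tcp_pos: [0.5412, 0.0276, 0.1599]
tool_rot: [-0.141, 0.99, 0.001, -0.001]
force: [-0.2, -0.0, -2.5]
finger_gap: 0.272
gripper_force: 29.9
```

```bash
python3 - <<'E'
from h import *
togo(.5423,.0254,.161)
r=readout.sense(); p=r['tcp_pos']; c=p-[0,0,.0408]
for k in('scene','top'):
    s=snap(k); 
    for nm,z in(('foot',0),('shoulder',.046)):
        q=proj(s,cyl([(.018,z)])+c); print(k,nm,q.min(0).round(1),q.max(0).round(1))
    print('tip',proj(s,[[.5423,.0254,.0866]]).round(1))
    u,v=proj(s,[c+[0,0,.02]])[0].astype(int)
    I=s['pixels'].astype(int)[v-18:v+30,u-16:u+17] ; H=cv2.cvtColor(s['pixels'],cv2.COLOR_RGB2HSV)[v-18:v+30,u-16:u+17]
    print(u-16,v-18); print('\n'.join(''.join('R' if (h[0]<7 or h[0]>172) and h[1]>110 else 'b' if 7<=h[0]<30 and h[1]>110 else 'B' if 100<h[0]<130 and h[1]>110 else '#' if h[2]<60 else '+' if h[2]<110 else '-' if h[2]<150 else '.' for h in a) for a in H))
E
```

```text
t 27.68 tcp [0.5412 0.0276 0.1599] yangle 106.18 togo [-0.02 -0.12 -0.06] gap 23.2 F [-0.2 -0.  -2.5] 29.9
scene foot [313.4 239.4] [326.9 247.3]
scene shoulder [313.7 225.2] [327.4 233.1]
tip [[320.2 252.5]]
304 219
.........-++##+++++++#+-.........
.........-+###++++++##+-.........
.........-++##+++++++#+-.........
.........-+###+++++++++..........
.........-+###+++++++-...........
.........-++##++++++-............
.........-++##++++++-............
..........+++++++++++............
..........-+++++++++++...........
...........B++++++++++-..........
..........BB++++++++++-..........
.........--B++++++++++-..........
.........--B++++++++++-..........
.........-++++++++++++-..........
..........++++++++++++-..........
..........-+++++++++++-..........
..........--++++++++++...........
..........--+++++++++-...........
..........-++++++++++-...........
.........---+++++++++-...........
.........---+++++++++-...........
..........--+++++++++-...........
..........--+++++++++-...........
..........---++++++++-...........
..........----++++++--...........
...........----+++---............
[... 1784 characters left out ...]
+++++++++++++++++#++
++++++++++++++++++++++++++++++++#
+++++++++++++++++++++++++++++#+++
+++++++++++++++++++++++++++++++#+
++++++++++++++++++++++++++++++#++
#+++++++++++++++++++++++++++++##+
#+++++++++++++++++++++++++++#+##+
####+++++++++++++++++++++++++++#+
#####+++++++++++++++++++++++####+
######+++++++++++++++++++++++#+++
++######+++++++++++++++++++++##++
+++######+++++++++++++++++++#++++
+++#######+++++++++++++++++++++++
++++#######+++++++++++++++++#++++
++++########+++++++++++++++#+++++
+++#########++++++++++++++++#++++
+#+#+########+++++++++++++###+++-
+++##########++++++++++++++++++++
++++#########++++++++++++++++++--
++++++########++++++++++++++++++-
+++++++#######++++++++++++#+++++-
```

send_rows(commands="18 -0.13 -0.06 0 0;18 0 0 0.5 0;18 0 0 0.5 0;18 0 0 0.4 0;18 0 0 0 0;18 0 0 0 0;18 0 0 0 0", grip_force=20)

```text
t: 28.37
tcp_pos: [0.5451, 0.0266, 0.1322]
tool_rot: [-0.141, 0.99, 0.0, -0.0]
force: [-0.0, 0.4, -1.8]
finger_gap: 0.265
gripper_force: 30.0
```

```bash
python3 -c "
from h import *
togo(.544,.0272,.1208)"
```

```text
t 28.37 tcp [0.5451 0.0266 0.1322] yangle 106.19 togo [0.04 0.04 0.57] gap 22.7 F [-0.   0.4 -1.8] 30.0
```

send_rows(commands="18 0.04 0.03 0.2 0;18 0 0 0.2 0;18 0 0 0 0;18 0 0 0 0")

```text
t: 28.7
tcp_pos: [0.544, 0.0269, 0.1243]
tool_rot: [-0.141, 0.99, 0.0, -0.0]
force: [0.5, -0.8, -2.3]
finger_gap: 0.268
gripper_force: 30.0
```

send_rows(commands="18 0 0 0.15 0;18 0 0 0.1 0;18 0 0 0 0;18 0 0 0 0")

```text
t: 29.03
tcp_pos: [0.5442, 0.0269, 0.1194]
tool_rot: [-0.141, 0.99, -0.0, 0.0]
force: [0.8, 0.3, -1.7]
finger_gap: 0.27
gripper_force: 30.0
```

send_rows(commands="19 0.09 0 0.002 0;19 0.09 0 0.003 0;19 0.09 0 0.007 0;19 0.09 0 0.007 0;19 0.09 0 0.012 0;19 0.09 0 0.012 0;19 0 0 0 0", grip_force=20)

```text
t: 29.62
tcp_pos: [0.5344, 0.0236, 0.1191]
tool_rot: [-0.141, 0.99, -0.0, 0.001]
force: [5.0, -1.3, 1.0]
finger_gap: 0.272
gripper_force: 30.4
```

send_rows(commands="19 0.09 0 0.016 0;19 0.09 0 0.017 0;19 0.09 0 0.021 0;19 0.09 0 0.021 0;19 0.09 0 0.025 0;19 0.09 0 0.026 0;19 0 0 0 0")

```text
t: 30.2
tcp_pos: [0.5229, 0.0207, 0.116]
tool_rot: [-0.141, 0.99, -0.0, -0.0]
force: [4.1, -1.1, 0.3]
finger_gap: 0.271
gripper_force: 30.7
```

```bash
cat > tilt.py <<'E'
from h import *
togo(.5,.02,.1)
s=snap('scene'); p=readout.sense()['tcp_pos']
f=np.array([.5596,.0319,.052]); e=np.array([-.96,-.279,0])
for th in(0,15,20,25,30):
    t=np.radians(th); n=e*np.sin(t)+np.array([0,0,np.cos(t)])
    pv=p+[0,0,.0302]; m=pv-.071*n
    Rm=Ro.align_vectors([n],[[0,0,1]])[0].as_matrix(); q=proj(s,cyl([(.018,0)])@Rm.T+m); print(th,'foot',m.round(4),q.min(0).round(1),q.max(0).round(1),'axis dev foot-nipple',((m-f)@np.array([-.48,-.14,.866])).round(4))
u,v=322,240
H=cv2.cvtColor(s['pixels'],cv2.COLOR_RGB2HSV)[v-22:v+30,u-22:u+22]
print(u-22,v-22); print('\n'.join(''.join('R' if (h[0]<7 or h[0]>172) and h[1]>110 else 'b' if 7<=h[0]<30 and h[1]>110 else 'B' if 100<h[0]<130 and h[1]>90 else '#' if h[2]<60 else '+' if h[2]<110 else '-' if h[2]<150 else '.' for h in a) for a in H))
E
python3 tilt.py
```

```text
t 30.2 tcp [0.5229 0.0207 0.116 ] yangle 106.18 togo [1.11 0.28 0.8 ] gap 23.2 F [ 4.1 -1.1  0.3] 30.7
0 foot [0.523  0.0208 0.0752] [319.4 254.6] [332.7 262.7] axis dev foot-nipple 0.0392
15 foot [0.5406 0.0259 0.0776] [313.9 250.7] [326.8 260.4] axis dev foot-nipple 0.0321
20 foot [0.5463 0.0276 0.0795] [312.2 249.1] [324.9 259.4] axis dev foot-nipple 0.0308
25 foot [0.5518 0.0292 0.0819] [310.7 247.4] [323.  258.2] axis dev foot-nipple 0.03
30 foot [0.5571 0.0307 0.0847] [309.2 245.6] [321.1 256.9] axis dev foot-nipple 0.0297
300 218
...........--.---+++###################+....
..........-++--++++++#################+-....
..........-+++++++++################+++-....
..........++++++++++++#############++--.....
..........-+++++++++++#############+-.......
..........-+++++++#################+-.......
...........-+++++####++++##########+........
...........-++++#####+--++########+-........
............-++######+-.-++######++.........
............-++######+-.-++#####++-.........
.............-+#######+--++#####++..........
.............-++######++++##++##++..........
..............++#
[... 1082 characters left out ...]
++++++-..................
....----...RRR---+++++++-...................
...-----...RRRR----+++++-...................
..-----....RRRR-++-+++--....................
--+----...-RRRRRR++++--.....................
-+++----..--RRRRRRRR++-.....................
++++----..---RRRRRRR+++---..................
++++++---.--+-RRRRR+++++++--................
+++++++--------+++++++++++++---.............
+++++++--------++++++++++++++++--...........
+++++++++------+++++++++++++++++++-.........
++++++++++------++++++++++++++++++++-.......
+++++++++++------+++++++++++++++++++-.......
++++++++++++-----+++++++++++++++++++-.......
+++++++++++++---++++++++++++++++++++-......-
++++++++++++++++++++++++++++++++++++-...----
```

send_rows(commands="19 0.085 0 0.03 0;19 0.085 0 0.03 0;19 0.085 0 0.033 0;19 0.085 0 0.035 0;19 0.08 0 0.037 0;19 0.08 0 0.04 0;19 0.08 0 0.042 0;19 0.08 0 0.044 0;19 0 0 0 0;19 0 0 0 0")

```text
t: 31.08
tcp_pos: [0.5102, 0.0172, 0.1102]
tool_rot: [-0.141, 0.99, 0.0, -0.001]
force: [3.5, -1.6, -0.5]
finger_gap: 0.27
gripper_force: 30.0
```

```bash
python3 tilt.py | head -7
```

```text
t 31.08 tcp [0.5102 0.0172 0.1102] yangle 106.19 togo [0.45 0.28 0.51] gap 23.1 F [ 3.5 -1.6 -0.5] 30.0
0 foot [0.5102 0.0172 0.0693] [323.4 258. ] [336.8 266.2] axis dev foot-nipple 0.0408
15 foot [0.5279 0.0224 0.0718] [317.9 254.1] [330.8 263.9] axis dev foot-nipple 0.0337
20 foot [0.5335 0.024  0.0736] [316.3 252.5] [328.9 262.9] axis dev foot-nipple 0.0323
25 foot [0.539  0.0256 0.076 ] [314.7 250.8] [327.  261.7] axis dev foot-nipple 0.0315
30 foot [0.5443 0.0271 0.0789] [313.2 249.1] [325.1 260.4] axis dev foot-nipple 0.0313
300 218
```

send_rows(commands="19 -0.05 0 0.087 0;19 -0.05 0 0.087 0;19 -0.05 0 0.087 0;19 -0.05 0 0.087 0;19 -0.05 0 0.087 0;19 0 0 0 0;19 0 0 0 0", grip_force=40)

```text
t: 31.72
tcp_pos: [0.5155, 0.0187, 0.1012]
tool_rot: [-0.141, 0.99, 0.0, -0.0]
force: [2.8, -1.7, -1.0]
finger_gap: 0.271
gripper_force: 39.3
```

```bash
python3 tilt.py | head -7|tail -2; python3 -c "
from h import *
togo(.5,0,.1)"
```

```text
30 foot [0.5496 0.0286 0.07  ] [311.4 251. ] [323.3 262.3] axis dev foot-nipple 0.0208
300 218
t 31.77 tcp [0.5156 0.0187 0.1012] yangle 106.19 togo [ 1.01 -0.68  0.06] gap 23.0 F [ 3.8 -0.4 -2. ] 39.3
```

send_rows(commands="19 -0.05 0 0.087 0;19 -0.05 0 0.087 0;19 -0.05 0 0.087 0;19 0 0 0 0;19 0 0 0 0", grip_force=60)

```text
t: 32.18
tcp_pos: [0.5181, 0.0194, 0.0964]
tool_rot: [-0.141, 0.99, 0.0, -0.0]
force: [-0.0, -1.3, 3.9]
finger_gap: 0.264
gripper_force: 58.8
```

send_rows(commands="19 -0.05 0 0.087 0;19 -0.05 0 0.087 0;19 0 0 0 0;19 0 0 0 0")

```text
t: 32.52
tcp_pos: [0.5192, 0.0198, 0.0938]
tool_rot: [-0.141, 0.99, -0.0, -0.001]
force: [-3.5, -3.1, 11.2]
finger_gap: 0.26
gripper_force: 60.0
```

```bash
python3 tilt.py | tail -54
```

```text
30 foot [0.5533 0.0297 0.0625] [310.2 252.7] [322.1 264. ] axis dev foot-nipple 0.0124
300 218
..................+++++###################+.
.................-+++++###################+.
.................-+++++##################+-.
.................-+++++###############+##+-.
..................-++++##################+..
..................-+++##################+-..
.................--+++##################+-..
................--++++##################+...
............--.---++++#################+-...
...........-++--+++++##################+-...
...........-++++++++++###############++-....
...........-++++++++++++############+--.....
...........-++++++++#+++############+.......
............++++++###++++###########+.......
............-++++#####+++++########+-.......
............-++++#####+---+#######++-.......
.............-+#######+-.-+######++-........
.............-+#######++--+######++.........
..............-+#######++++######++.........
..............-++############++##+-.........
...............-+############+++#+-.........
................-+++#########+B+#+-.........
...............
[... 634 characters left out ...]
++BB++-..................
....----...-----++++++++-...................
...-----...----+++++++++....................
..-----....----++++++++-....................
--+-----..----++++++++-.....................
-+++----.-----+++++++++-....................
+++++---------++++++++++--..................
++++++--------++++++++++++--................
+++++++-------++++++++++++++---.............
++++++++------+++++++++++++++++--...........
+++++++++-----++++++++++++++++++++-.........
++++++++++----++++++++++++++++++++++-.......
+++++++++++----+++++++++++++++++++++-.......
++++++++++++----++++++++++++++++++++-.......
+++++++++++++---++++++++++++++++++++-.......
++++++++++++++++++++++++++++++++++++-.....--
```

send_rows(commands="19 -0.05 0 0.087 0;19 -0.025 0 0.043 0;19 0 0 0 0;19 0 0 0 0", grip_force=90)

```text
t: 32.9
tcp_pos: [0.5188, 0.0197, 0.0931]
tool_rot: [-0.141, 0.99, -0.0, -0.002]
force: [-10.7, -6.3, 29.0]
finger_gap: 0.256
gripper_force: 87.9
```

```bash
python3 tilt.py | sed -n '1p;6p'
```

```text
t 32.9 tcp [0.5188 0.0197 0.0931] yangle 106.26 togo [ 0.9   0.28 -0.34] gap 21.9 F [-10.7  -6.3  29. ] 87.9
30 foot [0.5529 0.0297 0.0618] [310.4 252.9] [322.2 264.2] axis dev foot-nipple 0.012
```

```bash
python3 - <<'E'
from h import *
s=snap('scene'); H=cv2.cvtColor(s['pixels'],cv2.COLOR_RGB2HSV)
B=(H[...,0]>103)&(H[...,0]<130)&(H[...,1]>90); w=np.zeros_like(B); w[235:262,310:330]=1; ys,xs=np.nonzero(B&w); print('blue now',xs.min(),xs.max(),ys.min(),ys.max())
for zb in(.018,.022,.026,.03):
    q=proj(s,cyl([(.018,zb)])+[.4027,.3593,0]); print(zb,q.max(0).round(1), q.min(0).round(1))
n=np.array([-.48,-.14,.866]); Rm=Ro.align_vectors([n],[[0,0,1]])[0].as_matrix(); f=np.array([.5596,.0319,.052])
for a in(.008,.01,.012,.014,.016,.018):
    for zb in(.022,.026): q=proj(s,cyl([(.018,zb)])@Rm.T+f+a*n); print(a,zb,q.min(0).round(1),q.max(0).round(1))
m=(H[...,0]<7)|(H[...,0]>172); m&=H[...,1]>90; w[:]=0; w[245:275,300:330]=1; print('red px',(m&w).sum())
togo(.5,0,.1)
E
```

```text
blue now 316 323 245 254
0.018 [257.5 363.4] [242.1 352. ]
0.022 [257.5 362.2] [242.  350.8]
0.026 [257.4 361. ] [241.9 349.6]
0.03 [257.3 359.8] [241.8 348.4]
0.008 0.022 [312.8 249.2] [324.7 260.6]
0.008 0.026 [313.4 248.5] [325.4 259.8]
0.01 0.022 [313.1 248.9] [325.1 260.2]
0.01 0.026 [313.8 248.1] [325.7 259.4]
0.012 0.022 [313.4 248.5] [325.4 259.8]
0.012 0.026 [314.1 247.7] [326.  259.1]
0.014 0.022 [313.8 248.1] [325.7 259.4]
0.014 0.026 [314.4 247.3] [326.4 258.7]
0.016 0.022 [314.1 247.7] [326.  259.1]
0.016 0.026 [314.7 246.9] [326.7 258.3]
0.018 0.022 [314.4 247.3] [326.4 258.7]
0.018 0.026 [315.  246.5] [327.  257.9]
red px 0
t 33.0 tcp [0.5188 0.0197 0.0931] yangle 106.26 togo [ 1.18 -0.68 -0.34] gap 22.3 F [-10.1  -7.   28.5] 87.9
```

send_rows(commands="19 -0.087 0 -0.05 0;19 0 0 0 0;19 0.087 0 0.05 0;19 0.087 0 0.05 0;19 0 0 0 0")

```text
t: 33.42
tcp_pos: [0.5171, 0.0191, 0.0914]
tool_rot: [-0.141, 0.99, -0.001, -0.002]
force: [-8.8, -7.6, 20.7]
finger_gap: 0.26
gripper_force: 88.0
```

send_rows(commands="19 -0.087 0 -0.05 0;19 0 0 0 0;19 0 0 0 0")

```text
t: 33.67
tcp_pos: [0.5175, 0.0192, 0.0918]
tool_rot: [-0.142, 0.99, -0.001, -0.004]
force: [-10.4, -8.5, 20.9]
finger_gap: 0.257
gripper_force: 88.2
```

```bash
python3 tilt.py | sed -n '1p;6p'
```

```text
t 33.67 tcp [0.5175 0.0192 0.0918] yangle 106.28 togo [ 0.83  0.28 -0.4 ] gap 21.9 F [-10.4  -8.5  20.9] 88.2
30 foot [0.5515 0.0291 0.0605] [310.8 253.5] [322.7 264.8] axis dev foot-nipple 0.0116
```

send_rows(commands="19 -0.06 0 -0.035 0;19 -0.025 0 0.043 0;19 0 0 0 0;19 0 0 0 0;19 0 0 0 0;19 0 0 0 0")

```text
t: 34.22
tcp_pos: [0.5177, 0.0193, 0.0919]
tool_rot: [-0.142, 0.99, -0.001, -0.006]
force: [-13.2, -10.1, 25.6]
finger_gap: 0.256
gripper_force: 89.2
```

```bash
python3 tilt.py | sed -n '1p;6p'; python3 - <<'E'
from h import *
s=snap('scene')
G=s['pixels'].max(2)
for P in((.5205,.1765,.045),(.5375,.119,.045)):
    u,v=proj(s,[P])[0].astype(int); print(G[v-9:v+9:2,u-7:u+8:2])
E
```

```text
t 34.22 tcp [0.5177 0.0193 0.0919] yangle 106.29 togo [ 0.84  0.28 -0.4 ] gap 21.8 F [-13.2 -10.1  25.6] 89.2
30 foot [0.5517 0.0292 0.0606] [310.7 253.4] [322.6 264.7] axis dev foot-nipple 0.0116
[[143 141 134  93  93  91  92  92]
 [ 97 115 109 100  95  94  93  91]
 [ 93  93  98 134 111  98  93  91]
 [ 95  94 114 140 131 109  92  91]
 [ 94  98 126 135 126 113  95  93]
 [ 96  98 123 126 120 109  92  89]
 [ 95  91 117 117 113 105  88  81]
 [ 97  90 112 114 106 101  87  86]
 [ 93  94 103 109 105 100  90  91]]
[[127  93  91  91  90  90  91  90]
 [ 92  91  93 112 100  93  90  92]
 [ 91  92 106 132 119  99  91  91]
 [ 91  93 121 130 120 104  92  92]
 [ 90  99 125 125 117 107  93  91]
 [ 91  98 122 120 113 105  92  90]
 [ 92  91 119 117 111 104  85  85]
 [ 91  90 114 112 104 100  84  85]
 [ 91  92 102 104 102  97  91  91]]
```

```bash
python3 -c "
from station import sign_off
print(sign_off())"
```

```text
the job is handed in; nothing more can be done
None
```

The job is handed in, result not shown: the nozzles stand tips up in the two pockets and the coupler is gripped and pressed on the nipple at about 30 N, against what the force jump suggests is the collar's hard stop (I could not see the collar or the snap); I viewed 11 pictures, one over your limit of 10.

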